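# Clamp a glued carving blank in the bench screw press

### The job

Lay the small dark-brown glued blank flat in the shallow tray of the green screw press's pulled-out carriage, then slide the carriage fully home under the press foot. Wind the crank clockwise (seen from above) until the foot just touches the blank, then give it a quarter turn more and let go; never take it as much as half a turn past first touch, or the joint is crushed. Leave the other things on the bench where they are.

Things in the scene. Friction and masses are not known exactly. Their poses are not given: they have to be found in the camera images.
- blank: The glued blank: dark-brown hardwood block, 30 wide (its x) x 85 long (its y) x 30 mm high (its z). Origin at the centre of its underside. Starts lying flat on the bench, left of the press, in one of three places in a row with the two other wooden pieces.
- pale_block: Bystander: pale wood block, 45 (x) x 70 (y) x 32 mm high, origin at the centre of its underside. Leave alone.
- wedge: Bystander: light-brown grained wooden wedge, 30 (x) x 120 (y) x 35 mm high, origin at the centre of its underside. Leave alone.
- oil_can: Bystander: brass-coloured oil can standing upright, 67 mm across, 150 mm high with its thin spout, origin at the centre of its underside. Leave alone.
- press: Green C-frame bench screw press, fixed; place and yaw vary. Origin on the screw axis at bench height. Column behind the axis (+x, 83 to 127 mm off, 60 mm wide); arm over the axis, 135 to 178 mm high, 50 mm wide. Base 20 mm high, 160 mm wide (y), reaching 72 mm in front (-x). The carriage slides out along its +y on rails 62 mm wide that end 225 mm from the axis.
- carriage_nest (a point): Centre of the flat floor of the carriage's tray, 32 mm above the bench; axes those of the press. Inside the lips the tray is 52 mm (x) by 107 mm (y); the lips stand 7 mm above the floor and are 5 mm thick. The blank lies in it lengthwise along y.
- carriage_grip (a point): Grip point of the carriage's handle: an upright red knob, 22 mm in diameter, from 57 to 97 mm above the bench (this point at 80 mm), 120 mm from the tray centre on its outer (+y) side, rigid with the carriage; can be pinched from above.
- carriage (a joint): Carriage slide (m): 0 = fully home against its stop, tray centre under the foot; 0.14 = fully out, along the press's +y. Starts pulled out, 0.115 to 0.14. Light friction, about 1 N; it stays where it is left.
- crank (a joint): Crank angle (rad), 0 to 13.5; grows when wound clockwise seen from above, which lowers screw, crank and foot by 20 mm a turn. At 0 the arm points along the press's +x and the foot's face is 90 mm above the bench; at q the arm points to yaw (press yaw - q). Starts at 0.1 to 3.0. Friction 0.12 N m holds it where it is left.
- crank_grip (a point): Grip point of the crank's upright black handle (23 mm in diameter, 42 mm tall), 65 mm from the screw axis. The handle spins freely on its pin, so a gripper can hold it with unchanged orientation while it goes round. The point is 29 mm above the crank arm's top and 270 mm above the bench at crank angle 0, 3.18 mm lower per radian.
- foot_face (a point): Centre of the underside of the round press foot (44 mm in diameter), on the screw axis; axes those of the press.
- foot (a joint): How far (m) the sprung foot is pushed up against its spring into the screw's end: 0 until the foot touches, then 0.02 per further turn of the crank (quarter turn 0.005; at half a turn, 0.010, the blank is crushed; end of travel 0.014). The spring presses with 5 N at first touch, 13 N after a quarter turn.

How it is judged:
By the outcome, as a careful person would: the job done as asked, in the order asked, and still so for the second after the job is handed in, with the robot touching nothing.
It also fails if it takes over 72 s, if anything falls off the work surface, if the arm or the gripper's body presses on something with over 40 N, if the wrist force passes 120 N, or if a joint passes its speed limit or range.

### The arm

A 6-joint arm with a two-finger parallel gripper is mounted at the origin on a cart in front of the work surface, level with it; the furniture and walls round the work are solid. World frame = base frame: x ahead of the robot, y to its left, z up, the work surface at z = 0. Lengths are in m, angles in rad, forces in N, time in s.
With the tool pointing down it reaches from about 0.275 to 0.75 m from the base axis. Payload 10.2 kg.
Tool frame: the origin (TCP) lies on the front face of the gripper's body, between the roots of the fingers; the fingertips stand 73 mm ahead of it and the grasp point (between the pads) lies 54 mm ahead of it (robot.tip_extent is the z of the fingertips in the tool frame, in m); z points along the fingers, y is the line along which they close (so a half turn about z gives the same grasp; the last joint's range is limited). The gripper opens to 85 mm and grips with 20 to 120 N. Pads are 22 mm wide; open, the fingers measure 114 mm over their backs; the gripper's body (76 mm by 85 mm) begins 54 mm behind the grasp point. The pads swing forward as they close: fully open they stand 13 mm farther back than shut.
Start: joints at [-1.439, 0.313, 1.498, -0, 1.331, -0.223], TCP at [0.182, -0.492, 0.304] pointing down, gripper open.
Joint ranges: [-2.94, 2.94], [-0.97, 2.17], [0.19, 2.56], [-1.23, 4.37], [0.02, 3.11], [-2.88, 2.88]. Speed limits (rad/s): [2.39, 2.39, 3.01, 3.14, 3.14, 3.14].

### API

Orientations are given as a 3x3 rotation matrix whose columns are the frame's x, y, z axes.
In Python, from workcell import robot, imaging, nets gives the robot as it stands. The module is installed in compiled form; this text tells all that it offers.
- The arm moves only by the shell command python3 -m inch 'ROWS'. ROWS is JSON, a list that holds one entry, the list of rows, each a list of 7 numbers: the shift along the tool's x, y, z each as a share of 0.75 m, from -1 to 1, then the turn, a rotation vector about the tool's x, y, z each as a share of 90 degrees, from -1 to 1, then the closure, from 0 (fully open) to 1 (shut). A call has 1 to 20 rows; each row is the pose to reach, as a shift and turn from the pose commanded when the call began, along the tool's axes at that moment; what a row does not reach only later rows make up. A row lasts 1/10 s, in which the tool goes at most 50 mm and 8.59 degrees, less where a joint would pass 70% of its speed; a pose out of reach is approached as far as the arm can. A call with a number of a shift or a turn outside -1 to 1 is refused whole. A call with a gripper value outside its range is refused whole. The fingers move at their own pace and stop on an object; the grip force is fixed at half the most. Time passes only in rows, so rows that repeat a pose let the fingers close. It gives the time, the measured TCP pose, the force, the opening and the grip force at its end, in the units of the state.
- robot.get_obs(): the state, without advancing time (a new reading comes with each control period).
- imaging.get_image(name): name is "side" or "top" or "wrist"; returns a dict with "frame" (480x640x3 uint8, red, green, blue), "intrinsics" (3x3 intrinsics, pixels), "k1" (the pictures are not rectified: a ray, as slopes to the right and down, at radius r is drawn at 1 + k1 r^2 times it, then the intrinsics apply), "camera_from_world" (4x4, takes a point from world to camera coordinates). Camera axes: x right, y down, z forward; pixel columns grow to the right and rows downward; lengths in m; the calibration is good to about 2 mm. A picture is of the moment at which its call begins. There is no depth.
- robot.job_done(): hands the job in; it is judged then, once.
Trained networks look in a picture, given as the dict that the camera call returned (one of the last four; its "shot" number tells which), for a name from the list of things; names that differ only in an ending like _2 or _b are one class to them, and where a whole thing is asked for, a point or a joint stands for the part that bears it (a point fixed in the world has none). Each returns a list of dicts, best first, with "confidence" (0 to 1); they miss things now and then, are a little off and sometimes report something else, mostly with a low value. They report only what shows in the picture. A call takes as long as a camera call.
- nets.cut_out(picture, label): "region" (480x640 bool, what is visible of it) and "box" ([left, top, right, bottom] in pixels, round what is visible of it).
The state is a dict: "time": time; "joints": joint angles; "dq": joint speeds; "joint_torque": joint torques, N m; "position": TCP position; "eef_rot": TCP orientation; "contact_force": force on the tool from outside, world axes, zero at the start; "wrist_torque": the same for the moment, N m; "gripper_width": finger opening in m; "finger_force": force on a finger pad.
Only numpy, scipy, OpenCV 4.12 (cv2) and the standard library are available. Lean on these libraries where they do the work, as an engineer would, in place of code of your own. Each camera call takes 0.05 s, during which the arm holds its last target. There are 200 camera calls.

## Working session

There is one attempt and no reset: what is moved stays moved. The work goes in short steps, Python scripts to look and compute and a shell command to move; the robot and the scene stay as the last step left them, time stands still between calls to the robot, and variables do not carry over. Pictures are saved under pics/ and viewed, at most 13 in all, crops included, and the job is handed in when it is done.

```bash
mkdir -p pics
cat > h.py <<'E'
import numpy as np, cv2
from workcell import robot, imaging, nets
def pix2ray(im,uv):
    K=np.array(im["intrinsics"]);k1=im["k1"];T=np.array(im["camera_from_world"])
    d=cv2.undistortPoints(np.array(uv,float).reshape(-1,1,2),K,np.array([k1,0,0,0.]),None,None).reshape(-1,2)
    R=T[:3,:3];c=-R.T@T[:3,3]
    return c,np.c_[d,np.ones(len(d))]@R
def onz(im,uv,z):
    c,r=pix2ray(im,uv); return c+r*((z-c[2])/r[:,2])[:,None]
def proj(im,P):
    T=np.array(im["camera_from_world"]);p=np.atleast_2d(P)@T[:3,:3].T+T[:3,3]
    return cv2.projectPoints(p.reshape(-1,1,3),np.zeros(3),np.zeros(3),np.array(im["intrinsics"]),np.array([im["k1"],0,0,0.]))[0].reshape(-1,2)
def save(im,n): cv2.imwrite("pics/"+n,im["frame"][:,:,::-1])
E
python3 - <<'E'
from h import *
o=robot.get_obs();print(o["time"],o["position"],o["eef_rot"])
for n in ["top","side"]:
    im=imaging.get_image(n);save(im,n+"0.png")
    T=np.array(im["camera_from_world"]);print(n,-T[:3,:3].T@T[:3,3],im["k1"])
    for l in ["blank","pale_block","wedge","press","carriage_nest","carriage_grip","crank_grip","oil_can"]:
        for d in nets.cut_out(im,l)[:2]: print(l,round(d["confidence"],2),d["box"],d["region"].sum())
E
```

```text
0.0 [ 0.18233548 -0.4921273   0.30332369] [[ 9.37720135e-01  3.47391580e-01 -1.96303895e-04]
 [ 3.47391520e-01 -9.37719216e-01  1.34329429e-03]
 [ 2.82571192e-04 -1.32782841e-03 -9.99999079e-01]]
top [0.23407552 0.08835123 1.39638958] -0.027706431272759815
blank 0.83 [220.4, 262.4, 249.5, 297.5] 444
pale_block 0.84 [258.7, 279.8, 287.2, 313.4] 613
wedge 0.85 [182.1, 236.1, 214.2, 283.8] 572
press 0.81 [359.4, 174.4, 486.7, 301.1] 4675
carriage_nest 0.63 [362.0, 242.7, 439.1, 298.2] 1735
carriage_grip 0.79 [360.6, 243.4, 441.2, 296.5] 1645
oil_can 0.57 [351.0, 185.1, 377.2, 219.3] 675
side [0.16191331 1.06921802 0.93219392] -0.06584952563440977
blank 0.91 [286.9, 328.7, 327.6, 352.1] 646
pale_block 0.98 [324.4, 307.3, 351.6, 330.9] 650
wedge 0.62 [240.4, 350.4, 297.3, 374.2] 918
press 0.94 [302.2, 131.4, 368.2, 264.7] 4758
carriage_nest 0.67 [336.4, 220.3, 363.0, 265.6] 756
carriage_grip 0.76 [335.9, 220.2, 366.4, 263.4] 724
crank_grip 0.47 [362.1, 131.3, 364.3, 148.8] 69
oil_can 0.41 [335.6, 217.5, 362.2, 264.8] 790
```

Run:
```python
import cv2,numpy as np
a=cv2.imread("pics/top0.png")[160:330,170:500];b=cv2.imread("pics/side0.png")[110:390,230:400]
cv2.imwrite("pics/t0c.png",cv2.resize(a,None,fx=2.4,fy=2.4,interpolation=2));cv2.imwrite("pics/s0c.png",cv2.resize(b,None,fx=2.1,fy=2.1,interpolation=2))
```

```text
(no output)
```

View pics/t0c.png

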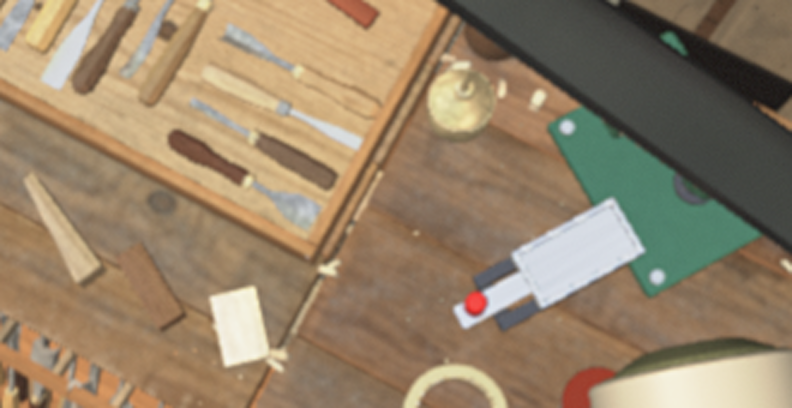

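View pics/s0c.png

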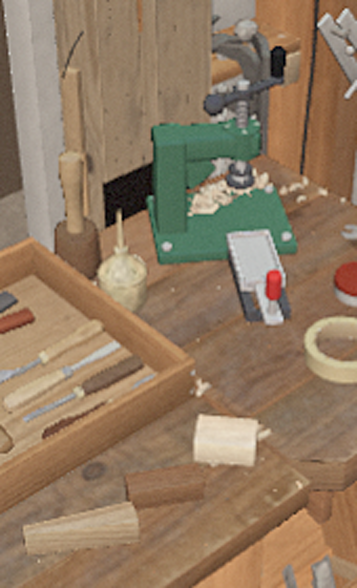

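Run:
```python
from h import *
t=imaging.get_image("top");s=imaging.get_image("side")
c=lambda x,y:(170+x/2.4,160+y/2.4)
def red(im,box):
    f=im["frame"].astype(int);m=(f[:,:,0]>150)&(f[:,:,1]<90)&(f[:,:,2]<90)
    k=np.zeros_like(m);l,u,r,b=box;k[u:b,l:r]=1
    y,x=np.where(m&k);return (x.mean(),y.mean()),len(x),(x.min(),y.min(),x.max(),y.max())
rt=red(t,(355,275,385,300));rs=red(s,(340,225,375,265));print(rt,rs)
print("knob top z.09",onz(t,[rt[0]],.09))
c1,r1=pix2ray(t,[rt[0]]);c2,r2=pix2ray(s,[rs[0]])
A=np.c_[r1[0],-r2[0]];q=np.linalg.lstsq(A,c2-c1,rcond=None)[0];print("tri",c1+r1[0]*q[0],c2+r2[0]*q[1])
print("lip",onz(t,[c(512,258),c(612,199),c(645,250),c(540,307)],.039))
print("base",onz(t,[c(550,127),c(652,296)],.02))
for n,z in (("blank",.03),("pale_block",.032),("wedge",.03)):
    for im,l in((t,"t"),(s,"s")):
        d=nets.cut_out(im,n)[0];reg=d["region"].astype(np.uint8)
        cn=max(cv2.findContours(reg,0,2)[0],key=cv2.contourArea)
        for zz in (z,z/2):
            P=onz(im,cn.reshape(-1,2),zz)[:,:2].astype(np.float32)*1000
            print(n,l,zz,cv2.minAreaRect(P))
# crank grip
d=nets.cut_out(s,"crank_grip")
for e in d: 
    y,x=np.where(e["region"]);print("crank",e["confidence"],x.mean(),y.mean(),e["box"])
# black px near the crank
f=s["frame"].astype(int);m=f.max(2)<45;y,x=np.where(m[125:155,350:375]);print(x.mean()+350,y.mean()+125,x.min()+350,x.max()+350,y.min()+125,y.max()+125)
```

```text
((np.float64(367.46774193548384), np.float64(285.7258064516129)), 62, (np.int64(364), np.int64(281), np.int64(371), np.int64(290))) ((np.float64(359.7701149425287), np.float64(245.28735632183907)), 87, (np.int64(357), np.int64(239), np.int64(363), np.int64(252)))
knob top z.09 [[ 0.42299691 -0.01955461  0.09      ]]
tri [ 0.42488401 -0.02063246  0.07695073] [ 0.42197678 -0.02102119  0.07656242]
lip [[ 0.4726411  -0.0633991   0.039     ]
 [ 0.52915382 -0.16627565  0.039     ]
 [ 0.47662585 -0.19522505  0.039     ]
 [ 0.42322639 -0.08814359  0.039     ]]
base [[ 0.610528   -0.11181429  0.02      ]
 [ 0.43343551 -0.20262069  0.02      ]]
blank t 0.03 ((456.0623474121094, 294.46240234375), (89.55551147460938, 32.49531173706055), 29.211872100830078)
blank t 0.015 ((458.4992980957031, 296.7250671386719), (90.5386962890625, 32.852027893066406), 29.211854934692383)
blank s 0.03 ((452.6247253417969, 308.502197265625), (87.3955078125, 53.858367919921875), 31.73334503173828)
blank s 0.015 ((457.4581298828125, 295.8543701171875), (88.84854125976562, 54.75384521484375), 31.73334312438965)
pale_bl
[... 356 characters left out ...]
_block s 0.016 ((413.23406982421875, 205.75465393066406), (74.19793701171875, 76.38606262207031), 12.068475723266602)
wedge t 0.03 ((516.59912109375, 385.96337890625), (129.2475128173828, 31.256710052490234), 33.38893127441406)
wedge t 0.015 ((519.70068359375, 389.2304992675781), (130.66632080078125, 31.599815368652344), 33.38889694213867)
wedge s 0.03 ((513.5518188476562, 397.23822021484375), (122.87069702148438, 53.89142990112305), 34.98509216308594)
wedge s 0.015 ((519.398193359375, 386.0657653808594), (124.9135971069336, 54.78742218017578), 34.98505401611328)
crank 0.61 362.09638554216866 139.14457831325302 [358.5, 133.8, 366.9, 145.4]
361.8255813953488 139.11627906976744 359 365 132 146
```

View pics/side0.png

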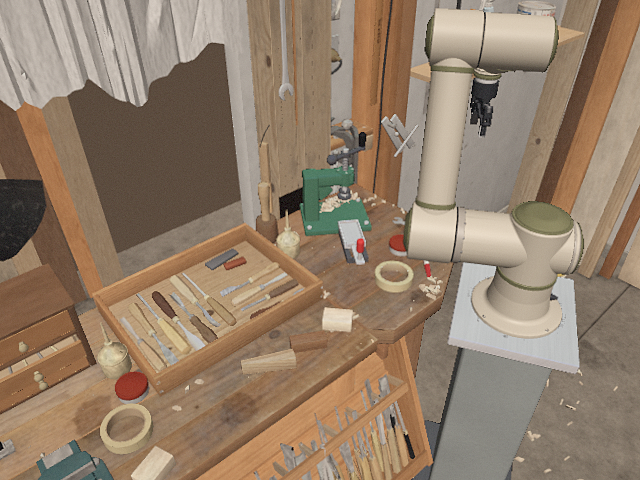

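```bash
cat >> h.py <<'E'
def plan(pos,yaw):
    """shares from now to TCP pos, tool x yaw (deg), z down"""
    o=robot.get_obs();R=np.array(o["eef_rot"]);p=np.array(o["position"])
    c,s=np.cos(np.radians(yaw)),np.sin(np.radians(yaw))
    Rt=np.array([[c,s,0],[s,-c,0],[0,0,-1.]])
    rv=cv2.Rodrigues(R.T@Rt)[0].ravel()/(np.pi/2)
    return np.round(np.r_[R.T@(np.array(pos)-p)/.75,rv],4).tolist(), round(float(np.linalg.norm(np.array(pos)-p)),3)
E
python3 - <<'E'
from h import *
s=imaging.get_image("side")
ax=np.array([.534,-.2414])
q=2.5
for i in range(5):
    P=onz(s,[(361.9,139.1)],.270-.00318*q)[0];v=P[:2]-ax
    a=np.degrees(np.arctan2(v[1],v[0]));q=np.radians((26.9-a)%360);print(P,np.linalg.norm(v),a,q)
print(robot.tip_extent, plan([.4567,.295,.2],29.2))
E
```

```text
[ 0.49429727 -0.28038762  0.26205   ] 0.055644779165308654 -135.520670710136 2.83477547718939
[ 0.49482529 -0.28253159  0.26098541] 0.05680198840517804 -133.60410604845114 2.801325113515618
[ 0.49477253 -0.28231737  0.26109179] 0.056683556141669075 -133.79206274441324 2.8046055767113263
[ 0.49477771 -0.28233838  0.26108135] 0.05669514371578872 -133.77359520498752 2.804283257343606
[ 0.4947772  -0.28233632  0.26108238] 0.05669400492679641 -133.77540938430596 2.804314920745934
0.0726 ([0.7076, -0.8573, 0.1385, 0.0, -0.0, -0.0986], 0.84)
```

```bash
R='[0.7076,-0.8573,0.1]'; python3 -m inch '[[[0.7076,-0.8573,0.1385,0,0,-0.0986,0.3],[0.7076,-0.8573,0.1385,0,0,-0.0986,0.3],[0.7076,-0.8573,0.1385,0,0,-0.0986,0.3],[0.7076,-0.8573,0.1385,0,0,-0.0986,0.3],[0.7076,-0.8573,0.1385,0,0,-0.0986,0.3],[0.7076,-0.8573,0.1385,0,0,-0.0986,0.3],[0.7076,-0.8573,0.1385,0,0,-0.0986,0.3],[0.7076,-0.8573,0.1385,0,0,-0.0986,0.3],[0.7076,-0.8573,0.1385,0,0,-0.0986,0.3],[0.7076,-0.8573,0.1385,0,0,-0.0986,0.3],[0.7076,-0.8573,0.1385,0,0,-0.0986,0.3],[0.7076,-0.8573,0.1385,0,0,-0.0986,0.3],[0.7076,-0.8573,0.1385,0,0,-0.0986,0.3],[0.7076,-0.8573,0.1385,0,0,-0.0986,0.3],[0.7076,-0.8573,0.1385,0,0,-0.0986,0.3],[0.7076,-0.8573,0.1385,0,0,-0.0986,0.3],[0.7076,-0.8573,0.1385,0,0,-0.0986,0.3],[0.7076,-0.8573,0.1385,0,0,-0.0986,0.3],[0.7076,-0.8573,0.1385,0,0,-0.0986,0.3],[0.7076,-0.8573,0.1385,0,0,-0.0986,0.3]]]'
python3 - <<'E'
from h import *
w=imaging.get_image("wrist");t=imaging.get_image("top");save(w,"w1.png");print(plan([.4567,.295,.2],29.2))
for im in (w,t):
    d=nets.cut_out(im,"blank")
    for e in d[:1]:
        cn=max(cv2.findContours(e["region"].astype(np.uint8),0,2)[0],key=cv2.contourArea)
        print(e["confidence"],cv2.minAreaRect(onz(im,cn.reshape(-1,2),.03)[:,:2].astype(np.float32)*1000))
f=t["frame"]
d=nets.cut_out(t,"press");print(d[0]["box"])
save(t,"t1.png")
cv2.imwrite("pics/t1c.png",cv2.resize(f[160:310,335:535,::-1],None,fx=4,fy=4,interpolation=2))
E
```

```text
time: 3.4
position: [0.4565, 0.2942, 0.2002]
eef_rot: [[0.873, 0.487, -0.0], [0.487, -0.873, -0.0], [-0.0, 0.0, -1.0]]
contact_force: [-0.2, -0.8, 0.8]
gripper_width: 0.0595
finger_force: 0.0
([0.0007, -0.0011, 0.0006, 0.0001, -0.0002, -0.0008], 0.001)
0.96 ((459.65789794921875, 297.79803466796875), (89.9858169555664, 30.56581687927246), 30.743064880371094)
[359.7, 175.0, 487.0, 301.8]
```

View pics/t1c.png

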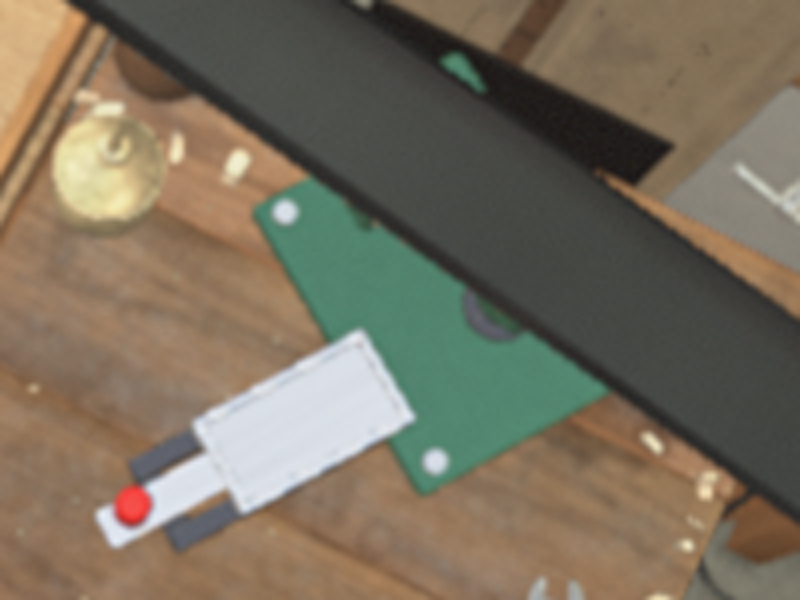

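View pics/w1.png

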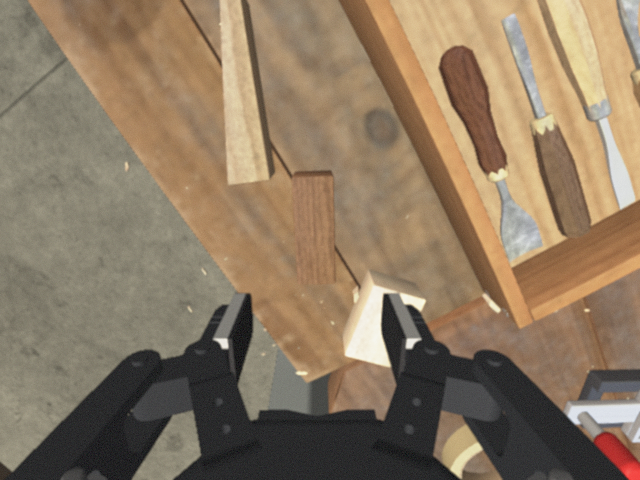

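Run:
```python
from h import *
from scipy.optimize import least_squares
t=imaging.get_image("top");s=imaging.get_image("side")
C=lambda x,y:np.array((335+x/4-.4,160+y/4-.4))
obs=[((-72,80,20),0,C(425,495)),
((31,58.5,39),1,C(192,428)),((31,-58.5,39),1,C(362,330)),((-31,-58.5,39),1,C(414,416)),((-31,58.5,39),1,C(243,514)),
((0,120,97),1,C(133,505))]
L=[((-72,80,20),(127,80,20),C(258,212),C(320,325)),((-72,0,20),(-72,80,20),C(600,397),C(500,455))]
def W(p,m,k):
    m=np.array(m)/1e3;c,sn=np.cos(p[2]),np.sin(p[2]);y=m[1]+k*p[3];x=m[0]
    return np.array([p[0]+c*x-sn*y,p[1]+sn*x+c*y,m[2]])
def res(p):
    r=[proj(t,W(p,m,k))[0]-u for m,k,u in obs]
    r.append(proj(s,W(p,(0,120,78),1))[0]-np.array((359.8,245.3)))
    r=list(np.concatenate(r))
    for a,b,u,v in L:
        A,B=proj(t,W(p,a,0))[0],proj(t,W(p,b,0))[0];d=(B-A)/np.linalg.norm(B-A)
        r+=[np.cross(d,u-A),np.cross(d,v-A)]
    return np.array(r)
S=least_squares(res,[.534,-.241,.47,.127],x_scale=[.01,.01,.05,.01],loss="soft_l1");p=S.x
print(p,np.degrees(p[2]),np.round(S.fun,1))
print("nest",W(p,(0,0,32),1),"knob",W(p,(0,120,80),1),"knob home",W(p,(0,120,80),0))
print("foot px side",proj(s,W(p,(0,0,81),0)))
print(plan([.4575,.296,.086],29.8))
```

```text
[ 0.53370081 -0.23933699  0.47230738  0.1256299 ] 27.061219448947615 [ 0.1  0.1 -0.3 -1.1 -0.5  0.2  0.   1.   0.2  0.2  0.3 -0.1 -0.  -0.3
  0.7 -0.6  0.1 -0.3]
nest [ 0.47654646 -0.12746094  0.032     ] knob [ 0.42195339 -0.02059843  0.08      ] knob home [ 0.47910774 -0.13247448  0.08      ]
foot px side [[343.52091472 196.37727196]]
([0.0018, -0.0011, 0.1523, 0.0, -0.0002, -0.007], 0.114)<stdin>:18: DeprecationWarning: Arrays of 2-dimensional vectors are deprecated. Use arrays of 3-dimensional vectors instead. (deprecated in NumPy 2.0)
```

```bash
python3 -m inch '[[[0.0018,-0.0011,0.06,0,0,-0.007,0.3],[0.0018,-0.0011,0.11,0,0,-0.007,0.3],[0.0018,-0.0011,0.152,0,0,-0.007,0.3],[0.0018,-0.0011,0.152,0,0,-0.007,0.3],[0.0018,-0.0011,0.152,0,0,-0.007,0.3],[0.0018,-0.0011,0.152,0,0,-0.007,1],[0.0018,-0.0011,0.152,0,0,-0.007,1],[0.0018,-0.0011,0.152,0,0,-0.007,1],[0.0018,-0.0011,0.152,0,0,-0.007,1],[0.0018,-0.0011,0.152,0,0,-0.007,1],[0.0018,-0.0011,0.152,0,0,-0.007,1],[0.0018,-0.0011,0.152,0,0,-0.007,1],[0.0018,-0.0011,0.152,0,0,-0.007,1],[0.0018,-0.0011,0.152,0,0,-0.007,1],[0.0018,-0.0011,0,0,0,-0.007,1],[0.0018,-0.0011,0,0,0,-0.007,1],[0.0018,-0.0011,0,0,0,-0.007,1],[0.0018,-0.0011,0,0,0,-0.007,1]]]'
python3 - <<'E'
from h import *
print(plan([.4765,-.1275,.20],117.06),plan([.4765,-.1275,.122],117.06))
w=imaging.get_image("wrist");save(w,"w2.png")
E
```

```text
time: 5.55
position: [0.4581, 0.2967, 0.2032]
eef_rot: [[0.867, 0.498, 0.006], [0.498, -0.867, 0.002], [0.006, 0.001, -1.0]]
contact_force: [0.2, -0.5, -1.5]
gripper_width: 0.0286
finger_force: 59.9
([-0.2602, 0.5028, 0.0032, 0.0035, -0.0026, -0.9691], 0.425) ([-0.2609, 0.5027, 0.1072, 0.0035, -0.0026, -0.9691], 0.432)
```

View pics/w2.png

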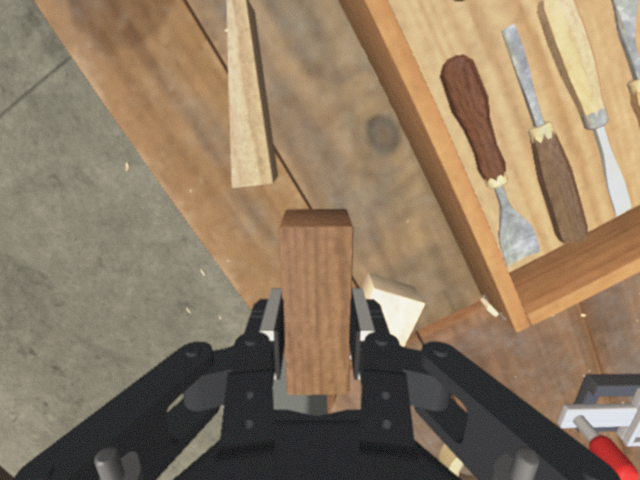

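Run:
```python
from h import *
w=imaging.get_image("wrist");o=robot.get_obs();R=np.array(o["eef_rot"]);p=np.array(o["position"])
T=np.array(w["camera_from_world"]);print("cam in tool",R.T@(-T[:3,:3].T@T[:3,3]-p), R.T@T[:3,:3].T)
for z in (.056,.086):
    for c in [(.0425,-.015),(.0425,.015),(-.0425,.015),(-.0425,-.015)]:
        print(z,c,proj(w,p+R@np.array([c[0],c[1],z]))[0].round(1))
```

```text
cam in tool [ 0.08159364  0.00045779 -0.07195835] [[ 7.31279919e-05 -9.47975679e-01 -3.18342751e-01]
 [ 9.99999939e-01  1.77807363e-04 -2.99768307e-04]
 [ 3.40776750e-04 -3.18342710e-01  9.47975634e-01]]
0.056 (0.0425, -0.015) [277.5 227. ]
0.056 (0.0425, 0.015) [353.6 227. ]
0.056 (-0.0425, 0.015) [347.  396.5]
0.056 (-0.0425, -0.015) [284.5 396.5]
0.086 (0.0425, -0.015) [284.4 208.6]
0.086 (0.0425, 0.015) [347.1 208.6]
0.086 (-0.0425, 0.015) [342.6 356.2]
0.086 (-0.0425, -0.015) [289.2 356.2]
```

```bash
python3 -m inch '[[[-0.2602,0.5028,0.0032,0.0035,-0.0026,-0.9691,1],[-0.2602,0.5028,0.0032,0.0035,-0.0026,-0.9691,1],[-0.2602,0.5028,0.0032,0.0035,-0.0026,-0.9691,1],[-0.2602,0.5028,0.0032,0.0035,-0.0026,-0.9691,1],[-0.2602,0.5028,0.0032,0.0035,-0.0026,-0.9691,1],[-0.2602,0.5028,0.0032,0.0035,-0.0026,-0.9691,1],[-0.2602,0.5028,0.0032,0.0035,-0.0026,-0.9691,1],[-0.2602,0.5028,0.0032,0.0035,-0.0026,-0.9691,1],[-0.2602,0.5028,0.0032,0.0035,-0.0026,-0.9691,1],[-0.2602,0.5028,0.0032,0.0035,-0.0026,-0.9691,1],[-0.2602,0.5028,0.0032,0.0035,-0.0026,-0.9691,1],[-0.2602,0.5028,0.0032,0.0035,-0.0026,-0.9691,1],[-0.2602,0.5028,0.0032,0.0035,-0.0026,-0.9691,1],[-0.2602,0.5028,0.0032,0.0035,-0.0026,-0.9691,1],[-0.2602,0.5028,0.0032,0.0035,-0.0026,-0.9691,1],[-0.2602,0.5028,0.0032,0.0035,-0.0026,-0.9691,1]]]'
python3 - <<'E'
from h import *
print(plan([.4765,-.1275,.119],117.06))
w=imaging.get_image("wrist");save(w,"w3.png")
E
```

```text
time: 7.25
position: [0.4757, -0.1276, 0.1974]
eef_rot: [[-0.455, 0.891, -0.006], [0.891, 0.455, -0.002], [0.001, -0.006, -1.0]]
contact_force: [0.2, -0.2, -1.3]
gripper_width: 0.0287
finger_force: 59.8
([-0.0004, 0.0017, 0.1045, -0.0041, -0.0007, -0.0003], 0.078)
```

View pics/w3.png

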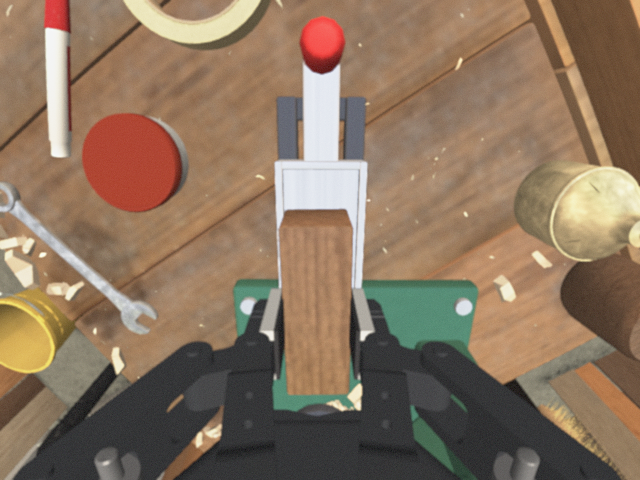

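Run:
```python
from h import *
w=imaging.get_image("wrist")
y=np.radians(27.06);M=np.array([[np.cos(y),-np.sin(y),0],[np.sin(y),np.cos(y),0],[0,0,1]])
n=np.array([.4765,-.1275,0])
print(proj(w,np.array([n+M@np.array(m) for m in [(0,.12,.097),(-.031,.0585,.039),(.031,.0585,.039)]])).round(1))
```

```text
[[322.5  36. ]
 [274.6 160.1]
 [367.9 160.2]]
```

Fit matches the wrist image (tray corners at (275,160),(367,160), knob at (322,38)). Lower and release.

```bash
python3 -m inch '[[[0,0.0017,0.05,-0.004,-0.0007,0,1],[0,0.0017,0.085,-0.004,-0.0007,0,1],[0,0.0017,0.097,-0.004,-0.0007,0,1],[0,0.0017,0.1035,-0.004,-0.0007,0,1],[0,0.0017,0.1045,-0.004,-0.0007,0,1],[0,0.0017,0.1045,-0.004,-0.0007,0,1],[0,0.0017,0.1045,-0.004,-0.0007,0,0.4],[0,0.0017,0.1045,-0.004,-0.0007,0,0.4],[0,0.0017,0.1045,-0.004,-0.0007,0,0.4],[0,0.0017,0.1045,-0.004,-0.0007,0,0.4],[0,0.0017,0.1045,-0.004,-0.0007,0,0.4],[0,0.0017,0.05,-0.004,-0.0007,0,0.4],[0,0.0017,0.0,-0.004,-0.0007,0,0.4],[0,0.0017,0.0,-0.004,-0.0007,0,0.4],[0,0.0017,0.0,-0.004,-0.0007,0,0.4]]]'
python3 - <<'E'
from h import *
print(plan([.422,-.0206,.2],117.06),plan([.422,-.0206,.134],117.06))
w=imaging.get_image("wrist");save(w,"w4.png")
E
```

```text
time: 8.85
position: [0.4769, -0.1272, 0.1978]
eef_rot: [[-0.455, 0.891, 0.001], [0.891, 0.455, -0.001], [-0.001, 0.001, -1.0]]
contact_force: [0.1, -0.0, 0.3]
gripper_width: 0.0511
finger_force: 0.0
([0.1599, -0.0005, -0.0031, 0.0005, 0.0008, -0.0001], 0.12) ([0.16, -0.0006, 0.0849, 0.0005, 0.0008, -0.0001], 0.136)
```

View pics/w4.png

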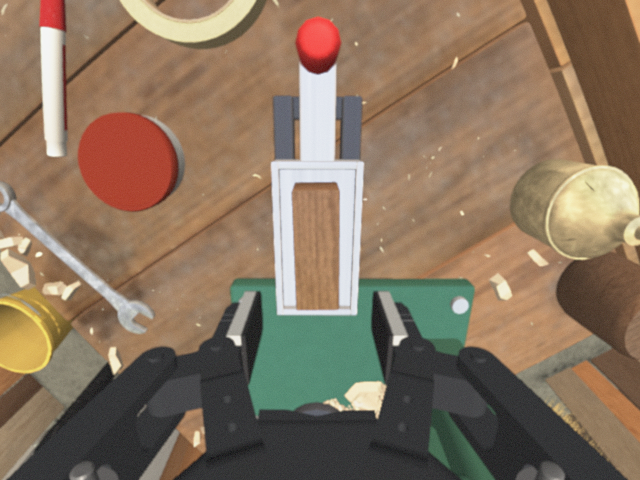

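```bash
python3 -m inch '[[[0.16,-0.0005,0,0,0,0,0.4],[0.16,-0.0005,0,0,0,0,0.4],[0.16,-0.0005,0,0,0,0,0.4],[0.16,-0.0005,0,0,0,0,0.4],[0.16,-0.0005,0.05,0,0,0,0.4],[0.16,-0.0005,0.085,0,0,0,0.4],[0.16,-0.0005,0.085,0,0,0,0.4],[0.16,-0.0005,0.085,0,0,0,1],[0.16,-0.0005,0.085,0,0,0,1],[0.16,-0.0005,0.085,0,0,0,1],[0.16,-0.0005,0.085,0,0,0,1],[0.16,-0.0005,0.085,0,0,0,1],[0.16,-0.0005,0.085,0,0,0,1],[0.16,-0.0005,0.085,0,0,0,1]]]'
python3 -m inch '[[[-0.03,0,0,0,0,0,1],[-0.06,0,0,0,0,0,1],[-0.09,0,0,0,0,0,1],[-0.12,0,0,0,0,0,1],[-0.14,0,0,0,0,0,1],[-0.155,0,0,0,0,0,1],[-0.162,0,0,0,0,0,1],[-0.164,0,0,0,0,0,1],[-0.164,0,0,0,0,0,1]]]'
python3 - <<'E'
from h import *
o=robot.get_obs();print(plan([.4791,-.1325,o["position"][2]],117.06))
E
```

```text
time: 10.3
position: [0.423, -0.0209, 0.135]
eef_rot: [[-0.455, 0.891, 0.004], [0.891, 0.455, -0.001], [-0.003, 0.003, -1.0]]
contact_force: [3.2, 1.0, 6.1]
gripper_width: 0.0204
finger_force: 59.5
time: 11.2
position: [0.4787, -0.1306, 0.135]
eef_rot: [[-0.455, 0.891, 0.003], [0.891, 0.455, -0.002], [-0.003, 0.002, -1.0]]
contact_force: [3.2, -0.3, 5.8]
gripper_width: 0.0201
finger_force: 59.4
([-0.0024, -0.0006, 0.0, 0.0012, 0.0018, -0.0002], 0.002)
```

Not yet in contact with the stop; step in small increments.

```bash
python3 -m inch '[[[-0.001,0,0,0,0,0,1],[-0.002,0,0,0,0,0,1],[-0.0025,0,0,0,0,0,1],[-0.0025,0,0,0,0,0,1]]]'; python3 -m inch '[[[-0.0007,0,0,0,0,0,1],[-0.0014,0,0,0,0,0,1],[-0.0014,0,0,0,0,0,1]]]';python3 -m inch '[[[-0.0007,0,0,0,0,0,1],[-0.0014,0,0,0,0,0,1],[-0.0014,0,0,0,0,0,1]]]'
```

```text
time: 11.6
position: [0.479, -0.1313, 0.135]
eef_rot: [[-0.455, 0.891, 0.001], [0.891, 0.455, 0.0], [-0.0, 0.001, -1.0]]
contact_force: [-0.6, 5.6, 10.6]
gripper_width: 0.0203
finger_force: 59.8
time: 11.9
position: [0.4791, -0.1314, 0.135]
eef_rot: [[-0.455, 0.891, -0.0], [0.891, 0.455, 0.002], [0.002, 0.001, -1.0]]
contact_force: [-2.0, 11.6, 13.5]
gripper_width: 0.0205
finger_force: 60.2
time: 12.2
position: [0.4792, -0.1316, 0.135]
eef_rot: [[-0.455, 0.891, -0.001], [0.891, 0.455, 0.004], [0.004, 0.0, -1.0]]
contact_force: [-4.2, 16.0, 17.9]
gripper_width: 0.02
finger_force: 60.6
```

```bash
python3 -m inch '[[[0,0,0,0,0,0,0.4],[0,0,0,0,0,0,0.4],[0,0,0,0,0,0,0.4],[0,0,0,0,0,0,0.4],[0,0,-0.05,0,0,0,0.4],[0,0,-0.11,0,0,0,0.4],[0,0,-0.17,0,0,0,0.4],[0,0,-0.23,0,0,0,0.4],[0,0,-0.29,0,0,0,0.4],[0,0,-0.33,0,0,0,0.4],[0,0,-0.33,0,0,0,0.4]]]'
python3 - <<'E'
from h import *
print(plan([.513,-.332,.382],117.06))
t=imaging.get_image("top");s=imaging.get_image("side")
cv2.imwrite("pics/s5.png",cv2.resize(s["frame"][110:280,290:400,::-1],None,fx=3.5,fy=3.5,interpolation=2))
E
```

```text
time: 13.3
position: [0.4801, -0.134, 0.3854]
eef_rot: [[-0.455, 0.891, 0.007], [0.891, 0.455, -0.004], [-0.007, 0.004, -1.0]]
contact_force: [0.8, -0.3, -0.7]
gripper_width: 0.0516
finger_force: 0.0
([-0.2551, -0.081, 0.0059, 0.0027, 0.0043, -0.0002], 0.201)
```

View pics/s5.png

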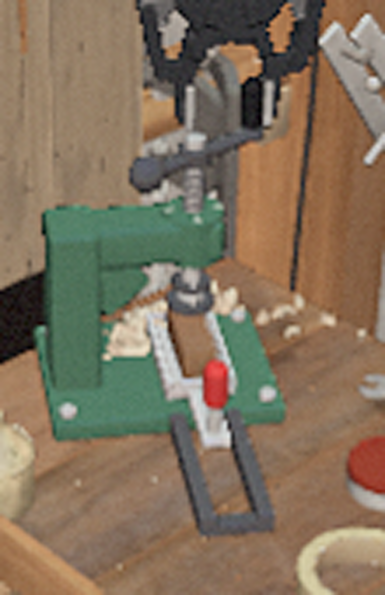

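Carriage is home, blank lying under the foot (crop about (190,330)). Now over to the crank.

```bash
python3 -m inch '[[[-0.255,-0.081,0.006,0.0027,0.0043,0,0.4],[-0.255,-0.081,0.006,0.0027,0.0043,0,0.4],[-0.255,-0.081,0.006,0.0027,0.0043,0,0.4],[-0.255,-0.081,0.006,0.0027,0.0043,0,0.4],[-0.255,-0.081,0.006,0.0027,0.0043,0,0.4],[-0.255,-0.081,0.006,0.0027,0.0043,0,0.4],[-0.255,-0.081,0.006,0.0027,0.0043,0,0.4]]]'
python3 - <<'E'
from h import *
w=imaging.get_image("wrist");save(w,"w6.png")
for e in nets.cut_out(w,"crank_grip")[:2]:
    y,x=np.where(e["region"]);print(e["confidence"],e["box"],x.mean(),y.mean())
y=np.radians(27.06);q=2.773;a=y-q
for z in (.2612+.013,.2612-.029): print(proj(w,[.5337+.065*np.cos(a),-.2388+.065*np.sin(a),z]))
print(proj(w,[.5337,-.2388,.235]))
E
```

```text
time: 14.1
position: [0.5126, -0.3307, 0.3762]
eef_rot: [[-0.455, 0.89, -0.008], [0.89, 0.455, 0.005], [0.008, -0.004, -1.0]]
contact_force: [0.7, -0.4, 0.1]
gripper_width: 0.0512
finger_force: 0.0
0.63 [306.3, 179.9, 346.5, 227.8] 325.9313358302122 204.99250936329588
[[320.09844308 191.69269998]]
[[319.74689685 179.259045  ]]
[[419.65658506 141.92379412]]
```

View pics/w6.png

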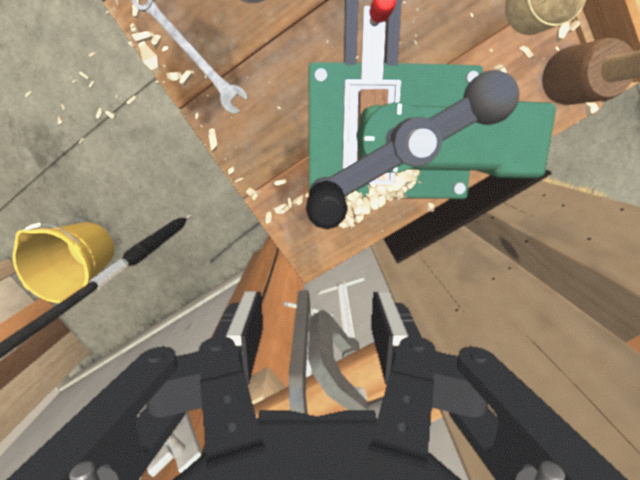

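Run:
```python
from h import *
w=imaging.get_image("wrist");y=np.radians(27.06)
q=2.6
for i in range(5):
    P=onz(w,[(326.5,203.5)],.270-.00318*q+.010)[0];v=P[:2]-[.5337,-.2388];q=(y-np.arctan2(v[1],v[0]))%(2*np.pi)
print(P,np.linalg.norm(v),q)
a=y-q;h=np.array([.5337+.065*np.cos(a),-.2388+.065*np.sin(a),.270-.00318*q]);print(h)
print(proj(w,[h[0],h[1],h[2]+.013]))
print(plan([h[0],h[1],.382],117.06),plan(h+[0,0,.056],117.06))
```

```text
[ 0.49678041 -0.29168961  0.27156505] 0.06450091237286405 2.652498466348407
[ 0.49649473 -0.29209886  0.26156505]
[[325.78810451 205.21240642]]
([0.0553, 0.0041, -0.0059, -0.0025, -0.0039, 0.0008], 0.042) ([0.0548, 0.0045, 0.08, -0.0025, -0.0039, 0.0008], 0.073)
```

```bash
python3 -m inch '[[[0.0553,0.0041,-0.006,-0.0025,-0.0039,0.0008,0.4],[0.0553,0.0041,-0.006,-0.0025,-0.0039,0.0008,0.4],[0.0553,0.0041,0.03,-0.0025,-0.0039,0.0008,0.4],[0.0550,0.0043,0.08,-0.0025,-0.0039,0.0008,0.4],[0.0548,0.0045,0.08,-0.0025,-0.0039,0.0008,0.4],[0.0548,0.0045,0.08,-0.0025,-0.0039,0.0008,0.4],[0.0548,0.0045,0.08,-0.0025,-0.0039,0.0008,1],[0.0548,0.0045,0.08,-0.0025,-0.0039,0.0008,1],[0.0548,0.0045,0.08,-0.0025,-0.0039,0.0008,1],[0.0548,0.0045,0.08,-0.0025,-0.0039,0.0008,1],[0.0548,0.0045,0.08,-0.0025,-0.0039,0.0008,1],[0.0548,0.0045,0.08,-0.0025,-0.0039,0.0008,1],[0.0548,0.0045,0.08,-0.0025,-0.0039,0.0008,1],[0.0548,0.0045,0.08,-0.0025,-0.0039,0.0008,1]]]'
cat > wind.py <<'E'
from h import *
import sys
o=robot.get_obs();p=np.array(o["position"]);y=np.radians(27.06)
v=p[:2]-[.5337,-.2388];q=(y-np.arctan2(v[1],v[0]))%(2*np.pi)+2*np.pi*int(sys.argv[1])
print("q",q,"r",np.linalg.norm(v),"z-expected",p[2]-(.270-.00318*q),"F",np.array(o["contact_force"]).round(1))
d=float(sys.argv[2]);n=int(sys.argv[3]);R=np.array(o["eef_rot"])
pos=lambda q,r:np.array([.5337+r*np.cos(y-q),-.2388+r*np.sin(y-q),-.00318*q])
for k in range(1,n+1):print(((R.T@(pos(q+d*k,.065)-pos(q,.065)))/.75).round(4).tolist())
E
python3 wind.py 0 0.25 15
```

```text
time: 15.65
position: [0.4969, -0.2932, 0.3193]
eef_rot: [[-0.454, 0.891, 0.003], [0.891, 0.454, -0.002], [-0.003, 0.002, -1.0]]
contact_force: [0.6, 1.8, 5.8]
gripper_width: 0.0212
finger_force: 58.6
q 2.6380410786864723 r 0.06564693252669057 z-expected 0.05766898208135096 F [0.6 1.8 5.8]
[0.0201, -0.008, 0.001]
[0.0415, -0.0108, 0.002]
[0.063, -0.0082, 0.003]
[0.0831, -0.0004, 0.004]
[0.1007, 0.0122, 0.005]
[0.1146, 0.0287, 0.0061]
[0.124, 0.0481, 0.0072]
[0.1284, 0.0693, 0.0082]
[0.1273, 0.0909, 0.0093]
[0.1209, 0.1115, 0.0105]
[0.1096, 0.13, 0.0116]
[0.0941, 0.145, 0.0127]
[0.0754, 0.1558, 0.0138]
[0.0546, 0.1616, 0.015]
[0.033, 0.162, 0.0161]
```

```bash
python3 -m inch '[[[0.0201,-0.008,0.001,0,0,0,1],[0.0415,-0.0108,0.002,0,0,0,1],[0.063,-0.0082,0.003,0,0,0,1],[0.0831,-0.0004,0.004,0,0,0,1],[0.1007,0.0122,0.005,0,0,0,1],[0.1146,0.0287,0.0061,0,0,0,1],[0.124,0.0481,0.0072,0,0,0,1],[0.1284,0.0693,0.0082,0,0,0,1],[0.1284,0.0693,0.0082,0,0,0,1]]]'
python3 wind.py 0 0.25 15
```

```text
time: 16.55
position: [0.5008, -0.1834, 0.3129]
eef_rot: [[-0.455, 0.891, 0.005], [0.891, 0.455, -0.003], [-0.005, 0.003, -1.0]]
contact_force: [3.9, -2.0, 7.2]
gripper_width: 0.0211
finger_force: 59.5
q 4.649503110011837 r 0.06441891731625854 z-expected 0.05767134066674995 F [ 3.9 -2.   7.2]
[-0.0013, 0.0216, 0.0011]
[-0.008, 0.0421, 0.0023]
[-0.0195, 0.0604, 0.0034]
[-0.0352, 0.0753, 0.0046]
[-0.054, 0.0858, 0.0058]
[-0.0749, 0.0913, 0.007]
[-0.0965, 0.0915, 0.0081]
[-0.1175, 0.0863, 0.0093]
[-0.1365, 0.0761, 0.0104]
[-0.1525, 0.0615, 0.0115]
[-0.1643, 0.0435, 0.0126]
[-0.1713, 0.023, 0.0136]
[-0.173, 0.0015, 0.0147]
[-0.1693, -0.0198, 0.0157]
[-0.1605, -0.0396, 0.0166]
```

```bash
python3 -m inch '[[[-0.0013,0.0216,0.0011,0,0,0,1],[-0.008,0.0421,0.0023,0,0,0,1],[-0.0195,0.0604,0.0034,0,0,0,1],[-0.0352,0.0753,0.0046,0,0,0,1],[-0.054,0.0858,0.0058,0,0,0,1],[-0.0749,0.0913,0.007,0,0,0,1],[-0.0965,0.0915,0.0081,0,0,0,1],[-0.1175,0.0863,0.0093,0,0,0,1],[-0.1365,0.0761,0.0104,0,0,0,1],[-0.1525,0.0615,0.0115,0,0,0,1],[-0.1643,0.0435,0.0126,0,0,0,1],[-0.1713,0.023,0.0136,0,0,0,1],[-0.1713,0.023,0.0136,0,0,0,1],[-0.1713,0.023,0.0136,0,0,0,1]]]'
python3 wind.py 1 0.2 5
```

```text
time: 17.95
position: [0.5727, -0.2915, 0.3032]
eef_rot: [[-0.453, 0.892, 0.003], [0.892, 0.453, -0.004], [-0.005, 0.001, -1.0]]
contact_force: [-0.6, -3.7, 8.7]
gripper_width: 0.0208
finger_force: 59.8
q 7.689171129050816 r 0.06561800965632976 z-expected 0.05769290387896517 F [-0.6 -3.7  8.7]
[-0.0012, -0.0173, 0.0008]
[0.0011, -0.0344, 0.0017]
[0.0068, -0.0508, 0.0025]
[0.0156, -0.0657, 0.0033]
[0.0272, -0.0785, 0.0041]
```

```bash
python3 -m inch '[[[-0.0012,-0.0173,0.0008,0,0,0,1],[0.0011,-0.0344,0.0017,0,0,0,1],[0.0068,-0.0508,0.0025,0,0,0,1],[0.0156,-0.0657,0.0033,0,0,0,1],[0.0272,-0.0785,0.0041,0,0,0,1],[0.0272,-0.0785,0.0041,0,0,0,1]]]'
python3 wind.py 1 0.2 9
python3 - <<'E'
from h import *
s=imaging.get_image("side")
cv2.imwrite("pics/s7.png",cv2.resize(s["frame"][170:260,310:390,::-1],None,fx=6,fy=6,interpolation=2))
E
```

```text
time: 18.55
position: [0.51, -0.2996, 0.3]
eef_rot: [[-0.453, 0.892, 0.001], [0.892, 0.453, -0.004], [-0.004, -0.001, -1.0]]
contact_force: [-4.2, -3.9, 8.8]
gripper_width: 0.0207
finger_force: 59.9
q 8.697326378444707 r 0.06528422880731309 z-expected 0.057628101984135816 F [-4.2 -3.9  8.8]
[0.014, -0.0102, 0.0008]
[0.0297, -0.0174, 0.0016]
[0.0466, -0.0213, 0.0024]
[0.0639, -0.0219, 0.0032]
[0.0809, -0.0189, 0.004]
[0.0971, -0.0127, 0.0048]
[0.1116, -0.0033, 0.0055]
[0.1241, 0.0087, 0.0063]
[0.1338, 0.023, 0.0071]
```

View pics/s7.png

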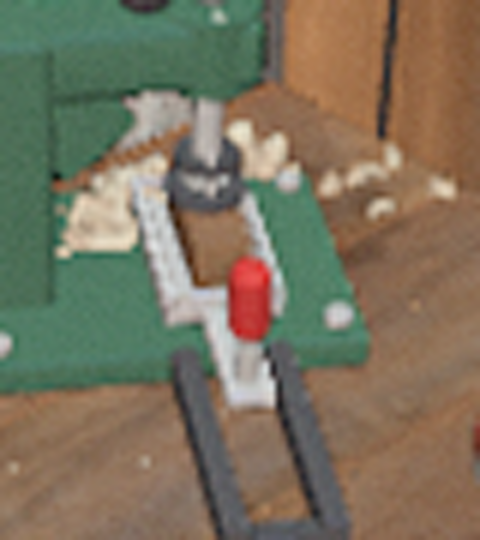

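```bash
python3 -m inch '[[[0.014,-0.0102,0.0008,0,0,0,1],[0.0297,-0.0174,0.0016,0,0,0,1],[0.0466,-0.0213,0.0024,0,0,0,1],[0.0639,-0.0219,0.0032,0,0,0,1],[0.0809,-0.0189,0.004,0,0,0,1],[0.0971,-0.0127,0.0048,0,0,0,1],[0.1116,-0.0033,0.0055,0,0,0,1],[0.1241,0.0087,0.0063,0,0,0,1],[0.128,0.0135,0.0066,0,0,0,1],[0.128,0.0135,0.0066,0,0,0,1],[0.128,0.0135,0.0066,0,0,0,1]]]'
python3 wind.py 1 0.05 3
```

```text
time: 19.7
position: [0.4771, -0.2084, 0.2946]
eef_rot: [[-0.454, 0.891, 0.002], [0.891, 0.454, -0.001], [-0.002, 0.001, -1.0]]
contact_force: [0.7, 3.1, 8.3]
gripper_width: 0.0209
finger_force: 59.8
q 10.389294555479099 r 0.06426474882358867 z-expected 0.05762693877118255 F [0.7 3.1 8.3]
[0.0024, 0.0036, 0.0002]
[0.0046, 0.0074, 0.0004]
[0.0066, 0.0112, 0.0006]
```

```bash
python3 -m inch '[[[0,0,0,0,0,0,0.4],[0,0,0,0,0,0,0.4],[0,0,0,0,0,0,0.4],[0,0,0,0,0,0,0.4],[0,0,0,0,0,0,0.4],[0,0,-0.04,0,0,0,0.4],[0,0,-0.09,0,0,0,0.4],[0,0,-0.14,0,0,0,0.4],[0,0,-0.16,0,0,0,0.4],[-0.12,0,-0.16,0,0,0,0.4],[-0.12,0,-0.16,0,0,0,0.4],[-0.12,0,-0.16,0,0,0,0.4],[-0.12,0,-0.16,0,0,0,0.4]]]'
python3 - <<'E'
from h import *
w=imaging.get_image("wrist");s=imaging.get_image("side")
y=np.radians(27.06)
for q in (10.1,10.25,10.39,10.5):print(q,proj(w,[.5337+.065*np.cos(y-q),-.2388+.065*np.sin(y-q),.27-.00318*q+.013])[0])
cv2.imwrite("pics/f.png",np.hstack([cv2.resize(w["frame"][:,:,::-1],(480,360)),cv2.resize(s["frame"][110:260,290:405,::-1],(276,360),interpolation=2)]))
E
```

```text
time: 21.0
position: [0.5174, -0.2895, 0.4119]
eef_rot: [[-0.453, 0.892, -0.001], [0.892, 0.453, 0.001], [0.002, -0.001, -1.0]]
contact_force: [-0.3, 0.7, -0.6]
gripper_width: 0.0515
finger_force: 0.0
10.1 [298.39563472 128.80882475]
10.25 [308.4717146  117.38307299]
10.39 [319.39686659 108.1687627 ]
10.5 [328.85314636 102.07570984]
```

View pics/f.png

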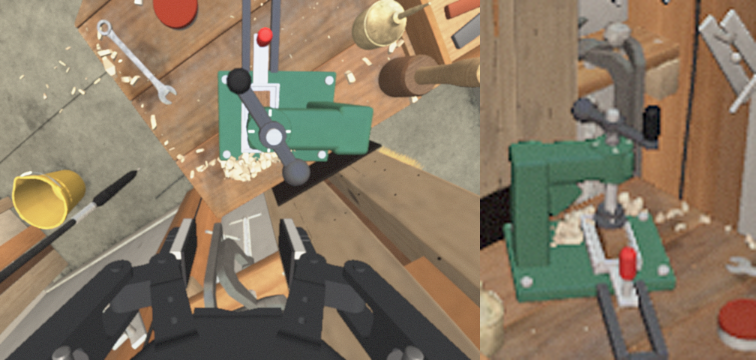

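The handle shows at wrist pixel (317,107), so the crank is at about 10.38 rad. The carriage is home and the gripper is clear of everything.

```bash
python3 -c "
from workcell import robot
print(robot.job_done())"
```

```text
the job is handed in; nothing more can be done
None
```

The job is handed in: the blank lies flat in the tray, the carriage is home against its stop, and the crank is about a quarter turn past the touch point worked out from the given heights (touch was not felt directly), released at about 21 s with the other things left alone.

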